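# Collapse a telescopic sampling pole by one hole and lock it

### The arm

A 6-joint arm with a two-finger parallel gripper is mounted at the origin on a cart in front of the work surface, level with it; the furniture and walls round the work are solid. World frame = base frame: x ahead of the robot, y to its left, z up, the work surface at z = 0. Lengths are in m, angles in rad, forces in N, time in s.
With the tool pointing down it reaches from about 0.375 to 0.925 m from the base axis. Payload 5.7 kg.
Tool frame: the origin (TCP) lies midway between the tips of the shut fingers; the grasp point (between the pads) lies 19 mm behind it; z points along the fingers, y is the line along which they close (so a half turn about z gives the same grasp; the last joint's range is limited). The gripper opens to 88 mm and grips with 3 to 60 N. Pads are 20 mm wide; open, the fingers measure 115 mm over their backs; the gripper's body (75 mm by 178 mm) begins 61 mm behind the grasp point.
Start: joints at [1.01, 0.359, 1.51, -0, 1.272, -0.115], TCP at [0.259, 0.541, 0.223] pointing down, gripper open.
Joint ranges: [-2.97, 2.97], [-1.01, 2.36], [0.21, 2.38], [-0.96, 4.11], [0.2, 2.71], [-2.98, 2.98]. Speed limits (rad/s): [2.39, 2.39, 3.14, 3.14, 3.14, 3.14].

### API

Orientations are given as [roll, pitch, yaw] about the fixed x, y, z axes, in that order (R = Rz(yaw) Ry(pitch) Rx(roll)).
In Python, from rig import env gives the robot as it stands. The module is installed in compiled form; this text tells all that it offers. Calls block until the motion is done:
- env.goto(position, orientation): joint-space move of the TCP to a pose.
- env.movel(position, orientation=None, feed=0.15, threshold=None): straight line of the TCP; orientation=None keeps the orientation; feed is the mean speed in m/s. With threshold (N) it stops when the force on the tool has changed by that much, and returns True; else False.
- env.set_joints(angles): joint-space move.
- env.gripper_open() and env.clamp(f_grip=None): open the fingers fully, or close them until they stop; f_grip is the grip in N (None keeps the last).
- env.dwell(seconds).
- env.ik(position, orientation): joint angles nearest the present ones, or None.
- env.snapshot(name): name is "scene" or "top"; returns the picture (480x640x3 uint8, red, green, blue); there is no depth.
- env.get_calibration(name): a dict with "fx", "fy", "cx", "cy" (pixels), "pose" (4x4, takes a point from camera to world coordinates). Camera axes: x right, y down, z forward; pixel columns grow to the right and rows downward; lengths in m; the calibration is good to about 2 mm. A picture is of the moment at which its call begins. get_calibration takes no time and is no camera call.
A pose or a line that the arm cannot do raises env.MotionError and nothing moves.
- env.hand_in(): hands the job in; it is judged then, once.
Trained networks look in the newest picture that a camera, given by its name, has taken for a name from the list of things; names that differ only in an ending like _2 or _b are one class to them, and where a whole thing is asked for, a point or a joint stands for the part that bears it (a point fixed in the world has none). Each returns a list of dicts, best first, with "score" (0 to 1); they miss things now and then, are a little off and sometimes report something else, mostly with a low value. They report only what shows in the picture. A call takes as long as a camera call.
- env.boxes_of(camera, target): "extent" ([left, top, right, bottom] in pixels, round what is visible of it).
Readings, each from a call of its own:
- env.current_clock(): time.
- env.current_q(): joint angles.
- env.current_dq(): joint speeds.
- env.current_effort(): joint torques, N m.
- env.current_ee_pos(): TCP position.
- env.current_ee_rot(): TCP orientation.
- env.current_contact_force(): force on the tool from outside, world axes, zero at the start.
- env.current_moment(): the same for the moment, N m.
- env.current_gripper_width(): opening from 0.0 (shut) to 1.0 (fully open).
- env.current_grasp_force(): force on a finger pad.
Only numpy, scipy, OpenCV 4.12 (cv2) and the standard library are available. Lean on these libraries where they do the work, as an engineer would, in place of code of your own. Each camera call takes 0.05 s, during which the arm holds its last target. There are 200 camera calls.

### The job

The telescopic sampling pole lying in its bench stand has to be packed one hole shorter: press its sprung button, slide the collar along the thin tube and let the button click out into the very next hole, not one further on. Then swing the clamp lever on the collar fully shut, so that it lies along the tube, and take your hand off. Work gently, keeping every push under 20 N: do not ram the collar, button or lever against their stops, and leave the things lying around where they are.

Things in the scene. Friction and masses are not known exactly. Their poses are not given: they have to be found in the camera images.
- pole_stand: Fixed stand: aluminium base plate 310x90x10 mm, grey clamp block at its +x end, open cradle at the other, holding a level telescopic pole, axis 75 mm above the worktop at y = 0. Origin on the worktop, 8 mm ahead of the button's start. x: along the pole, the way it collapses; y: left of that; z: up. Thin steel tube (24 mm) fixed in the block; thick tube (33 mm) with the collar slides over it.
- collar (a joint): Slide of thick tube and black collar (50 mm long, 42 wide, top 96 mm above worktop), m; 0 = start hole, grows along the stand's +x. Friction 3 N, stays put; locked while the button is out in a hole (play 1 mm). Next hole at 0.041 to 0.067: it differs each time and must be felt (or seen: dark spot on the thin tube's top, measured from the button's start). A wrong hole follows 0.045 further.
- button (a joint): Travel of the sprung button, m: 0 out (its catch in a hole), 0.0075 at its hard stop. Spring 3 N at first, 6 N at 0.005, 7.5 N at the stop. From 0.005 the catch is clear and the collar slides. Between holes the catch rides in the tube: a button let go there stays at about 0.0045 to 0.005; over a hole it springs out to 0 and locks the collar both ways. Held pressed, it passes the hole.
- button_top (a point): Centre of the flat top of the steel button, 18 mm in diameter, on top of the collar; pressed straight down. Out, it stands 10 mm above the collar, 106 mm above the worktop. The point moves with collar and button.
- push_plate (a point): Point on the face of the upright black plate on the collar just ahead (+x of the stand) of the button, 14 mm from the button's centre, 117 mm above the worktop. Plate 38 mm wide, 6 mm thick, rising 30 mm above the collar's top (to 126 mm). The face looks to the stand's -x: fingertips on the button push against it to slide the collar to the stand's +x.
- lever (a joint): Angle of the clamp lever about its upright pin, rad: 0 open, pointing away from the pole along the stand's -y; grows counter-clockwise seen from above to its hard stop 1.571, where it is shut, lying along the pole and pointing to the stand's +x. Starts between 0 and 0.35, rubs (0.1 N m), stays where it is left.
- lever_pivot (a point): The lever's pivot axis, 33 mm to the stand's -y side of the pole's axis, 85 mm above the worktop (mid-height of the lever arm). It moves with the collar.
- lever_tab (a point): Centre of the upright tab at the lever's free end, 43 mm from the pivot, 103 mm above the worktop. Tab 14 mm along the lever, 8 mm thick, top 113 mm above the worktop; push it with fingertips that reach down beside it. The arm is 8 mm thick, 50 mm long, 79 to 91 mm above the worktop.
- vial_center (a point): Bystander: amber glass vial with dark cap, 24 mm in diameter, 62 mm tall, upright; the point is half-way up.
- cassette_center (a point): Bystander: flat round filter cassette, 54 mm in diameter, 27 mm tall; the point is half-way up.
- tin_center (a point): Bystander: round tin with a lid, 64 mm in diameter, 42 mm tall; the point is half-way up.

How it is judged:
By the outcome, as a careful person would: the job done as asked, in the order asked, and still so for the second after the job is handed in, with the robot touching nothing.
It also fails if it takes over 51 s, if anything falls off the work surface, if the arm or the gripper's body presses on something with over 40 N, if the wrist force passes 120 N, or if a joint passes its speed limit or range.

## Working session

There is one attempt and no reset: what is moved stays moved. The work goes in short steps, each a Python script; the robot and the scene stay as the last script left them, time stands still between calls to the robot, and variables do not carry over. Pictures are saved under pics/ and viewed, at most 10 in all, crops included, and the job is handed in when it is done.

```bash
mkdir -p pics; python3 - <<'E'
from rig import env
import cv2
for n in("scene","top"):
    im=env.snapshot(n); cv2.imwrite(f"pics/{n}0.png",im[:,:,::-1])
    c=env.get_calibration(n); print(n,c["fx"],c["fy"],c["cx"],c["cy"],c["pose"].round(4).tolist() if hasattr(c["pose"],"round") else c["pose"])
    for t in("pole_stand","collar","button_top","push_plate","lever","lever_tab","lever_pivot"):
        print(t,[(round(d["score"],2),[round(v) for v in d["extent"]]) for d in env.boxes_of(n,t)[:2]])
print(env.current_clock(),env.current_ee_pos(),env.current_ee_rot(),env.current_contact_force())
E
```

```text
scene 525.7011429380831 525.7011429380831 320.8576595387912 246.20256196382095 [[0.7715, -0.3481, 0.5325, -0.006], [-0.6359, -0.4454, 0.6303, -0.9145], [0.0178, -0.8249, -0.565, 0.5991], [0.0, 0.0, 0.0, 1.0]]
pole_stand [(0.69, [350, 247, 370, 266]), (0.55, [230, 214, 428, 301])]
collar []
button_top [(0.48, [333, 223, 349, 238])]
push_plate [(0.8, [225, 218, 371, 270])]
lever [(0.72, [349, 247, 369, 265])]
lever_tab [(0.75, [348, 246, 370, 266])]
lever_pivot [(0.73, [225, 214, 366, 266])]
top 581.3459435481782 581.3459435481782 315.01018624956447 240.3229353314048 [[0.0246, -0.9942, 0.1047, 0.3601], [-0.9995, -0.0263, -0.0148, -0.3712], [0.0175, -0.1042, -0.9944, 0.9729], [0.0, 0.0, 0.0, 1.0]]
pole_stand [(0.82, [213, 106, 365, 312])]
collar [(0.94, [212, 179, 349, 314])]
button_top [(0.46, [286, 192, 297, 208])]
push_plate [(0.92, [212, 181, 345, 313]), (0.62, [213, 103, 365, 313])]
lever [(0.72, [320, 200, 344, 212])]
lever_tab [(0.62, [318, 201, 347, 216]), (0.2, [216, 179, 346, 316])]
lever_pivot [(0.72, [213, 181, 346, 315])]
0.8 [0.25869131 0.54133244 0.22263732] [-3.14152051e+00  8.22303974e-06  2.69578549e+00] [-0.48627754 -0.34113071  0.11731129]
```

```bash
python3 - <<'E'
import cv2
a=cv2.imread("pics/top0.png")[90:330,200:380]; cv2.imwrite("pics/topc.png",cv2.resize(a,None,fx=2.5,fy=2.5,interpolation=cv2.INTER_CUBIC)[:600])
E
```

```text
(no output)
```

View pics/topc.png

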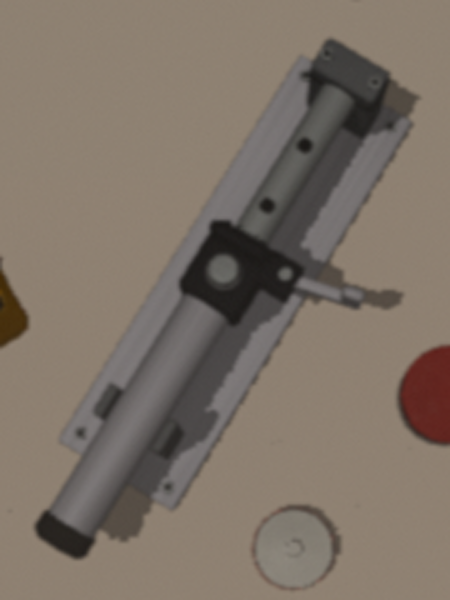

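View pics/scene0.png

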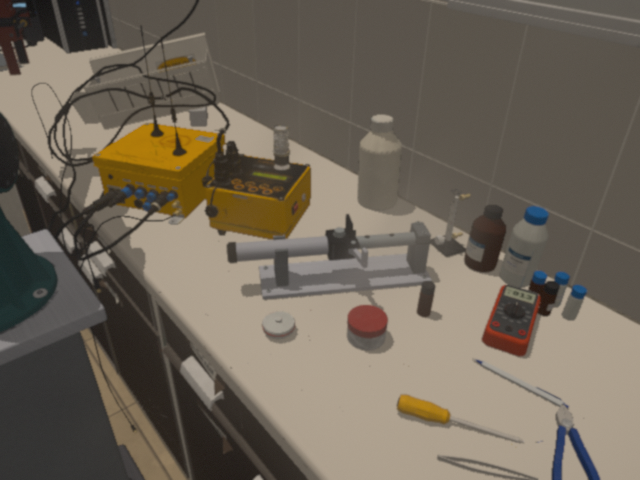

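The top crop shows the button at full-picture pixel (289,198), the holes at (307,172) and (322,148), the lever pin at (314,199) and the tab at (341,208). The scene picture shows the stand with the lever facing the camera and a tall bottle and a yellow box behind it.

```bash
cat > h.py <<'E'
from rig import env
import numpy as np
def unproj(n,u,v,z):
    c=env.get_calibration(n);P=np.array(c["pose"]);d=P[:3,:3]@[(u-c["cx"])/c["fx"],(v-c["cy"])/c["fy"],1]
    return P[:3,3]+d*(z-P[2,3])/d[2]
def proj(n,p):
    c=env.get_calibration(n);P=np.array(c["pose"]);q=P[:3,:3].T@(np.array(p)-P[:3,3])
    return np.array([c["fx"]*q[0]/q[2]+c["cx"],c["fy"]*q[1]/q[2]+c["cy"]])
E
python3 - <<'E'
from h import *
from scipy.optimize import least_squares
t=lambda x,y:(200+(x+.5)/2.5-.5,90+(y+.5)/2.5-.5)
px=dict(button=(t(223,269),.106),h1=(t(267,205),.087),h2=(t(305,145),.087),pin=(t(286,273),.091),tab=(t(353,295),.113),
 screwA=(t(327,53),None),end=(t(66,535),.075),c1=(t(302,56),.01),c2=(t(412,122),.01),c3=(t(173,510),.01),c4=(t(62,440),.01))
P={k:unproj("top",*uv,z) for k,(uv,z) in px.items() if z}
for k,p in P.items(): print(k,p.round(4))
c=[P[k][:2] for k in("c1","c2","c3","c4")]; 
ax=((c[0]+c[1])-(c[2]+c[3]));print("plate yaw",np.arctan2(ax[1],ax[0]),np.linalg.norm(ax)/2, np.linalg.norm(c[0]-c[1]))
a=P["h2"]-P["h1"];print("hole yaw",np.arctan2(a[1],a[0]),np.linalg.norm(a[:2]))
b=P["h2"]-P["button"];print("b-h2 yaw",np.arctan2(b[1],b[0]),np.linalg.norm(b[:2]))
b=P["h1"]-P["button"];print("b-h1",np.linalg.norm(b[:2]))
l=P["tab"]-P["pin"];print("lever dir",np.arctan2(l[1],l[0]),np.linalg.norm(l[:2]))
print("scene btn",proj("scene",P["button"]),"tab",proj("scene",P["tab"]))
for s,z in(((330,262),0),):pass
for n in("vial_center","cassette_center","tin_center"):
  for cam,z in(("top",.03),("scene",.03)):
    r=env.boxes_of(cam,n)[:1]
    for d in r:
        e=d["extent"];print(n,cam,round(d["score"],2),np.round(e),unproj(cam,(e[0]+e[2])/2,(e[1]+e[3])/2,z).round(3))
# candidate ik yaws
E
```

```text
button [ 0.5156 -0.3432  0.106 ]
h1 [ 0.56   -0.3686  0.087 ]
h2 [ 0.5987 -0.3913  0.087 ]
pin [ 0.5169 -0.3814  0.091 ]
tab [ 0.5007 -0.4216  0.113 ]
end [ 0.3534 -0.2509  0.075 ]
c1 [ 0.6815 -0.3896  0.01  ]
c2 [ 0.6376 -0.4654  0.01  ]
c3 [ 0.371  -0.3118  0.01  ]
c4 [ 0.4153 -0.237   0.01  ]
plate yaw -0.5215761646770201 0.3072042674054739 0.08763320333119816
hole yaw -0.5296718342169299 0.044901349162084346
b-h2 yaw -0.5251095164068837 0.09608125498866367
b-h1 0.05118078310040879
lever dir -1.952721882066749 0.04331694961340009
scene btn [338.2218891  229.41095965] tab [363.17071179 249.32582723]
vial_center top 0.68 [303. 290. 334. 326.] [ 0.351 -0.393  0.03 ]
vial_center scene 0.87 [418. 283. 437. 319.] [ 0.567 -0.515  0.03 ]
cassette_center top 0.84 [301. 292. 333. 326.] [ 0.348 -0.391  0.03 ]
cassette_center scene 0.56 [263. 309. 296. 338.] [ 0.341 -0.406  0.03 ]
tin_center top 0.61 [357. 227. 397. 268.] [ 0.45  -0.487  0.03 ]
tin_center scene 0.93 [343. 305. 390. 352.] [ 0.442 -0.5    0.03 ]
```

```bash
cat >> h.py <<'E'
TH=-0.5245; X=np.array([np.cos(TH),np.sin(TH),0]); Y=np.array([-np.sin(TH),np.cos(TH),0])
BTN=np.array([0.5156,-0.3432,0.0])
def down(yaw): return [np.pi,0,(yaw+np.pi)%(2*np.pi)-np.pi]
def S(x,y,z): # stand-aligned offsets from the button's start, absolute z
    return BTN+X*x+Y*y+[0,0,z]
E
python3 - <<'E'
from h import *
for n,u,v in(("bottle",379,205),("brown",485,265),("yellowbox",255,232),("yb corner",300,215)): print(n,unproj("scene",u,v,0).round(3))
for yaw in(TH,TH+np.pi):
    print(yaw,[None if q is None else np.round(q,2) for q in(env.ik(S(0,0,.16),down(yaw)),env.ik(S(.05,0,.1),down(yaw)))])
    piv=S(.051,0,0)+(-.033)*Y
    for s in np.linspace(.1,1.571,4):
        a=TH-np.pi/2+s; r=np.array([np.cos(a),np.sin(a),0]);t=np.array([-r[1],r[0],0])
        q=env.ik(piv+.043*r-.016*t+[0,0,.094],down(yaw+s)); print(s,None if q is None else np.round(q,2))
E
```

```text
bottle [ 0.77  -0.199  0.   ]
brown [ 0.768 -0.492  0.   ]
yellowbox [ 0.484 -0.121  0.   ]
yb corner [ 0.6   -0.124  0.   ]
-0.5245 [array([-0.7 ,  0.45,  1.54, -0.  ,  1.16,  1.4 ]), array([-0.69,  0.57,  1.47, -0.  ,  1.09,  1.41])]
0.1 [-0.8   0.58  1.48 -0.    1.08  1.19]
0.5903333333333333 [-0.79  0.61  1.43 -0.    1.11  0.71]
1.0806666666666667 [-0.77  0.63  1.38 -0.    1.13  0.24]
1.571 [-0.74  0.64  1.35  0.    1.15 -0.22]
2.6170926535897934 [array([-0.7 ,  0.45,  1.54,  0.  ,  1.16, -1.75]), array([-0.69,  0.57,  1.47,  0.  ,  1.09, -1.73])]
0.1 [-0.8   0.58  1.48  0.    1.08 -1.95]
0.5903333333333333 [-0.79  0.61  1.43  0.    1.11 -2.43]
1.0806666666666667 [-0.77  0.63  1.38  0.    1.13 -2.9 ]
1.571 [-0.74  0.64  1.35 -0.    1.15  2.92]
```

```bash
python3 - <<'E'
from h import *
env.clamp(5)
p=env.current_ee_pos(); env.movel([p[0],p[1],.38],feed=.3)
env.goto(S(0,0,.38),down(TH)); env.goto(S(0,0,.135),down(TH))
print(env.current_clock(),env.current_contact_force())
print(env.movel(S(0,0,.099),feed=.02,threshold=1.5),env.current_ee_pos(),env.current_contact_force(),env.current_clock())
import cv2;cv2.imwrite("pics/s1.png",cv2.resize(env.snapshot("scene")[170:310,220:440,::-1],None,fx=3,fy=3))
E
```

```text
7.3 [-0.27980452 -0.4034605   0.52788885]
True [ 0.51553784 -0.34312025  0.10539815] [-0.21801213  0.47175183  2.89716108] 8.6167
```

View pics/s1.png

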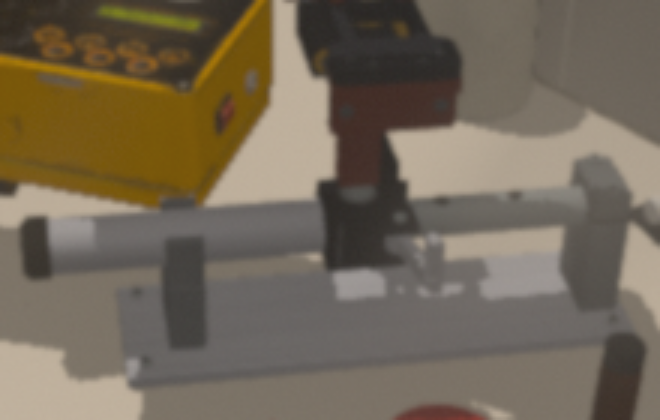

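The picture shows the fingertips resting on the button at crop pixel (357,190), just behind the plate.

```bash
python3 - <<'E'
from h import *
def rep(s): 
    f=env.current_contact_force(); p=env.current_ee_pos()-BTN
    print(s,"x %.4f y %.4f z %.4f"%(p@X,p@Y,p[2]),"F",round(f@X,2),round(f@Y,2),round(f[2],2),"t",round(env.current_clock(),2))
print(env.movel(S(0,0,.0997),feed=.02,threshold=9)); rep("press")
for i in range(1,9):
    h=env.movel(S(.005*i,0,.0997),feed=.03,threshold=9); rep(h)
    if h: break
E
```

```text
False
press x 0.0000 y 0.0000 z 0.0999 F -1.78 -0.17 5.83 t 9.09
False x 0.0046 y 0.0000 z 0.0997 F -2.13 0.18 6.49 t 9.41
False x 0.0095 y 0.0000 z 0.0997 F -2.71 0.16 7.21 t 9.72
False x 0.0145 y -0.0000 z 0.0997 F -2.18 -0.94 5.67 t 10.04
False x 0.0195 y 0.0000 z 0.0997 F -2.3 0.41 7.87 t 10.36
False x 0.0245 y 0.0000 z 0.0997 F -2.04 -0.58 7.19 t 10.68
False x 0.0295 y 0.0000 z 0.0997 F -1.63 -0.04 7.09 t 10.99
False x 0.0345 y 0.0000 z 0.0997 F -1.8 0.63 7.42 t 11.31
False x 0.0395 y 0.0000 z 0.0998 F -0.99 0.19 6.15 t 11.62
```

```bash
python3 - <<'E'
from h import *
import cv2
a=cv2.resize(env.snapshot("scene")[190:280,250:410,::-1],None,fx=5,fy=5,interpolation=cv2.INTER_CUBIC)
cv2.imwrite("pics/s2.png",a)
for x in(.0,.03,.04,.051,.096): print(x,(proj("scene",S(x,0,.087))-[250,190])*5)
print((proj("scene",S(.04-.004,-.021,.096))-[250,190])*5)
E
```

```text
0.0 [439.27803658 242.50114735]
0.03 [522.37495654 236.05480954]
0.04 [549.90138022 233.91941601]
0.051 [580.08158894 231.57815209]
0.096 [702.47862481 222.08306321]
[553.80374593 246.15786625]
```

View pics/s2.png

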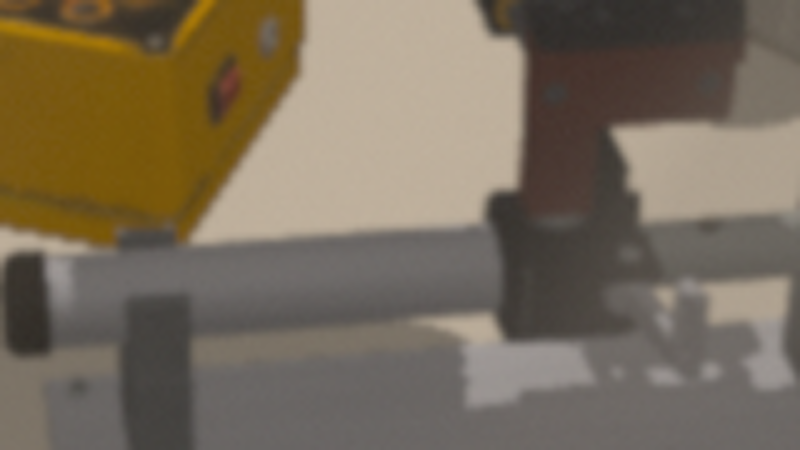

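The collar has moved: its left edge is at crop pixel (500,270) and the second hole still shows at (708,226). I'll let the button ride now and push on the plate until it clicks.

```bash
python3 - <<'E'
from h import *
def rep(s): 
    f=env.current_contact_force(); p=env.current_ee_pos()-BTN
    print(s,"x %.4f y %.4f z %.4f"%(p@X,p@Y,p[2]),"F",round(f@X,2),round(f@Y,2),round(f[2],2),"t",round(env.current_clock(),2))
env.movel(S(.0395,0,.111),feed=.04); env.dwell(.2); rep("lift")
for i in range(1,8):
    h=env.movel(S(.0395+.005*i,0,.111),feed=.012,threshold=5); rep(h)
    if h: break
E
```

```text
lift x 0.0392 y 0.0000 z 0.1106 F 0.52 -0.17 -0.79 t 12.31
True x 0.0428 y 0.0001 z 0.1103 F -0.27 -0.25 0.61 t 12.73
```

```bash
python3 - <<'E'
from h import *
def rep(s): 
    f=env.current_contact_force(); p=env.current_ee_pos()-BTN
    print(s,"x %.4f z %.4f"%(p@X,p[2]),"F",round(f@X,2),round(f@Y,2),round(f[2],2),"t",round(env.current_clock(),2)); return p@X,f@X
x=.0428
while x<.066:
    h=env.movel(S(x+.003,0,.111),feed=.012,threshold=7); x,f=rep(h)
    if h or f<-6: break
E
```

```text
False x 0.0435 z 0.1101 F -4.6 -0.95 0.93 t 13.19
False x 0.0440 z 0.1101 F -5.89 -0.21 0.51 t 13.44
False x 0.0445 z 0.1101 F -5.61 -0.49 1.64 t 13.69
False x 0.0448 z 0.1101 F -5.86 -1.04 0.79 t 13.94
False x 0.0452 z 0.1101 F -5.93 0.13 1.26 t 14.19
False x 0.0456 z 0.1101 F -5.49 -0.15 1.41 t 14.44
False x 0.0460 z 0.1101 F -5.5 0.14 1.75 t 14.69
False x 0.0464 z 0.1101 F -5.8 0.01 0.77 t 14.94
False x 0.0468 z 0.1101 F -4.92 -0.23 1.75 t 15.19
False x 0.0473 z 0.1102 F -5.61 -2.17 1.23 t 15.44
False x 0.0477 z 0.1101 F -6.59 0.05 1.78 t 15.69
```

```bash
python3 - <<'E'
from h import *
def rep(s): 
    f=env.current_contact_force(); p=env.current_ee_pos()-BTN
    print(s,"x %.4f z %.4f"%(p@X,p[2]),"F",round(f@X,2),round(f@Y,2),round(f[2],2),"t",round(env.current_clock(),2)); return p@X,f@X
h=env.movel(S(.072,0,.111),feed=.012,threshold=6); rep(h); env.dwell(.1); rep("")
E
```

```text
True x 0.0554 z 0.1096 F -0.98 0.34 -0.54 t 16.61
 x 0.0550 z 0.1092 F -0.14 -0.39 -0.68 t 16.71
```

```bash
python3 - <<'E'
from h import *
import cv2
def rep(s): 
    f=env.current_contact_force(); p=env.current_ee_pos()-BTN
    print(s,"x %.4f z %.4f"%(p@X,p[2]),"F",round(f@X,2),round(f@Y,2),round(f[2],2),"t",round(env.current_clock(),2))
h=env.movel(S(.062,0,.111),feed=.012,threshold=8); rep(h)
env.movel(S(.050,0,.113),feed=.05); env.movel(S(.045,0,.14),feed=.1)
# go beside the lever (stand -x side of it), well above
env.movel(S(.0,-.08,.16),feed=.2)
print(env.current_clock())
for n in("top","scene"):
    cv2.imwrite(f"pics/{n}3.png",env.snapshot(n)[:,:,::-1])
a=cv2.imread("pics/top3.png")[110:240,240:400];b=cv2.imread("pics/scene3.png")[190:290,290:450]
a=cv2.resize(a,(480,390),interpolation=2);b=cv2.resize(b,(480,300),interpolation=2)
cv2.imwrite("pics/c3.png",cv2.resize(np.vstack([a,b]),None,fx=.86,fy=.86))
cv2.imwrite("pics/c3.png",np.hstack([cv2.resize(a,(400,325)),cv2.copyMakeBorder(cv2.resize(b,(400,250)),0,75,0,0,0)]))
for t in("lever_tab","lever","button_top"):print(t,env.boxes_of("scene",t)[:2],env.boxes_of("top",t)[:2])
E
```

```text
True x 0.0552 z 0.1087 F -0.31 -0.66 0.59 t 17.18
18.5083
lever_tab [{'extent': [378.9, 242.6, 400.7, 264.9], 'score': 0.81}, {'extent': [256.8, 212.7, 400.3, 264.3], 'score': 0.62}] []
lever [{'extent': [380.0, 245.9, 400.4, 264.5], 'score': 0.72}] [{'extent': [233.4, 162.4, 317.0, 284.4], 'score': 0.23}]
button_top [{'extent': [377.9, 244.3, 400.4, 262.8], 'score': 0.66}, {'extent': [359.8, 222.4, 373.3, 235.6], 'score': 0.4}] [{'extent': [233.6, 173.1, 312.9, 285.0], 'score': 0.35}]
```

View pics/c3.png

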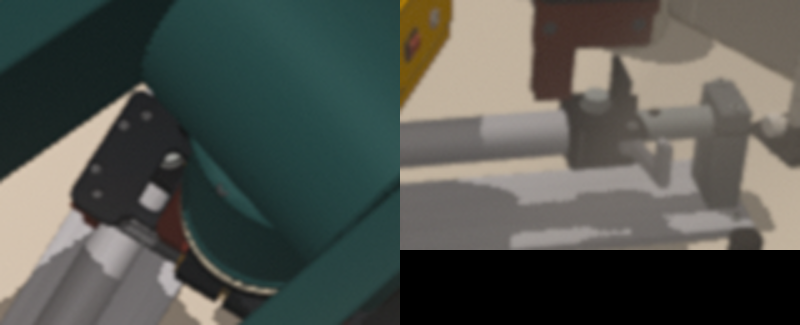

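The crops show the button standing out, one hole left ahead of the collar, and the tab at about (662,160) in the right half. The second push stopped at the same x, so the collar is locked. Next is the lever.

```bash
cat >> h.py <<'E'
PIV=S(.0507+.020,-.033,0)
def tabpose(s,off,z=.095,rad=.043):
    a=TH-np.pi/2+s; r=np.array([np.cos(a),np.sin(a),0]);t=np.array([-r[1],r[0],0])
    return PIV+rad*r-off*t+[0,0,z], down(TH+s)
def rep(s):
    f=env.current_contact_force();p=env.current_ee_pos()-BTN
    print(s,"x %.4f y %.4f z %.4f"%(p@X,p@Y,p[2]),"F",round(f@X,2),round(f@Y,2),round(f[2],2),"t",round(env.current_clock(),2)); return f
E
python3 - <<'E'
from h import *
for s in(.05,.142,.25):print(s,proj("scene",tabpose(s,0,.103)[0]).round(1))
s0=.142
env.movel(*tabpose(s0,.022,.16),feed=.2)
print(env.movel(*tabpose(s0,.022,.095),feed=.08,threshold=4)); rep("down")
print(env.movel(*tabpose(s0,.008,.095),feed=.02,threshold=2)); rep("touch")
E
```

```text
0.05 [390.3 252.3]
0.142 [392.6 252. ]
0.25 [395.1 251.4]
False
down x 0.0555 y -0.0788 z 0.0954 F 0.37 -0.54 0.08 t 20.3
True
touch x 0.0658 y -0.0770 z 0.0946 F 0.14 -0.29 0.44 t 20.87
```

```bash
python3 - <<'E'
from h import *
for s in np.arange(.25,1.46,.1):
    h=env.movel(*tabpose(s,.012),feed=.05,threshold=10)
    f=rep("%.2f %s"%(s,h))
    if h: break
E
```

```text
0.25 False x 0.0691 y -0.0774 z 0.0945 F -1.5 -0.21 -1.13 t 21.12
0.35 False x 0.0735 y -0.0774 z 0.0945 F -2.18 -0.3 -1.55 t 21.38
0.45 False x 0.0782 y -0.0769 z 0.0947 F -2.19 0.09 -1.51 t 21.62
0.55 False x 0.0827 y -0.0760 z 0.0948 F -2.09 -0.1 -0.77 t 21.88
0.65 False x 0.0872 y -0.0745 z 0.0950 F -1.89 -0.94 -0.98 t 22.12
0.75 False x 0.0914 y -0.0727 z 0.0951 F -1.31 -0.06 -1.35 t 22.38
0.85 False x 0.0953 y -0.0704 z 0.0951 F -0.51 -1.35 -1.22 t 22.62
0.95 False x 0.0989 y -0.0678 z 0.0952 F 0.25 -1.61 -1.08 t 22.88
1.05 False x 0.1023 y -0.0649 z 0.0952 F 0.38 -2.39 -0.16 t 23.12
1.15 False x 0.1053 y -0.0616 z 0.0952 F 0.84 -1.53 -0.5 t 23.38
1.25 False x 0.1080 y -0.0579 z 0.0952 F 0.31 -2.82 0.26 t 23.62
1.35 False x 0.1103 y -0.0541 z 0.0952 F 0.57 -2.4 -0.46 t 23.88
1.45 False x 0.1121 y -0.0501 z 0.0952 F 0.79 -2.23 0.04 t 24.12
```

```bash
python3 - <<'E'
from h import *
p,o=tabpose(1.571,.013)
print(env.movel(p,o,feed=.02,threshold=6)); rep("a")
h=False
for off in(.0115,.010,.0085,.007,.0055):
    h=env.movel(tabpose(1.571,off)[0],o,feed=.01,threshold=5); f=rep(h)
    if h or np.hypot(*f[:2])>7: break
E
```

```text
True
a x 0.1137 y -0.0479 z 0.0949 F 1.07 -2.32 1.31 t 24.4
True x 0.1135 y -0.0479 z 0.0944 F -0.03 -1.9 0.83 t 24.67
```

```bash
python3 - <<'E'
from h import *
import cv2
o=down(TH+1.571)
print(env.movel(tabpose(1.571,.007)[0],o,feed=.01,threshold=8)); rep("push")
env.movel(tabpose(1.571,.035)[0],o,feed=.1)
env.movel(tabpose(1.571,.035,.30)[0],o,feed=.25); 
env.goto([.35,.1,.38],o); print(env.current_clock())
for n in("top","scene"):
    cv2.imwrite(f"pics/{n}4.png",env.snapshot(n)[:,:,::-1])
a=cv2.imread("pics/top4.png")[130:230,260:380];b=cv2.imread("pics/scene4.png")[190:290,300:420]
cv2.imwrite("pics/c4.png",np.hstack([cv2.resize(i,(400,333),interpolation=2) for i in(a,b)]))
for s in(1.571,1.5,1.4):
    print(s,[(q.round(1)) for q in((proj("top",tabpose(s,0,.113)[0])-[260,130])*3.33,(proj("scene",tabpose(s,0,.113)[0])-[300,190])*3.33)])
print("pin",(proj("top",PIV+[0,0,.091])-[260,130])*3.33)
E
```

```text
True
push x 0.1132 y -0.0479 z 0.0939 F 0.53 -1.56 1.11 t 25.1
28.6
1.571 [array([289.2,  48.9]), array([356.6, 137.7])]
1.5 [array([294.8,  52.6]), array([358.2, 140.9])]
1.4 [array([302.2,  58.3]), array([359.7, 145.5])]
pin [237.9072652  138.63771918]
```

View pics/c4.png

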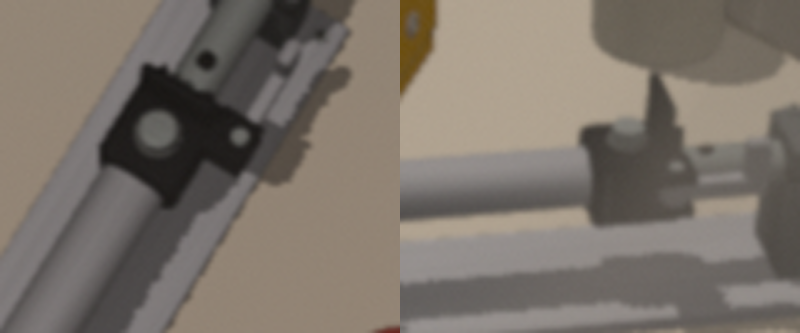

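The tab is at (288,50) in the top crop, against a predicted (289,49) for fully shut. The button is out, and one hole remains ahead of the collar.

```bash
python3 -c "
from rig import env
print(env.hand_in())"
```

```text
the job is handed in; nothing more can be done
None
```

The pole is one hole shorter: the collar moved about 51 mm and locked with the button out, the lever is fully shut along the tube, the arm is clear, and the job was handed in just after 28.6 s.

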